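# Lift a flat sample dish with the dish lifter onto the two-rail stand

## Task

The flat lidded steel dish is too wide to grip: take the dish lifter (the spatula) by its handle, slide its blade under the dish, bracing the dish against the two-bumper stop, and lift the dish clear of the bench. Carry it upright to the two-rail stand and set it down gently, level on both rails and centred on the stand, by lowering the blade between the rails and drawing it out. Then stand the lifter back on the bench on its blade, clear of dish and stand; the robot itself must never touch the dish, and the jar, the bottle and the vial must be left where they are.

Things in the scene. Friction and masses are not known exactly. Their poses are not given: they have to be found in the camera images.
- dish: Flat round dark steel dish, fixed lid, about 0.13 kg, 16 mm high, loose on the bench, 5 to 30 mm short of the stop's bumpers; pushed freely it just slides. Flat foot 76 mm across; its lower edge flares out to 89 mm across over the lowest 3 mm, so a thin blade can start under it. Lid 92 mm across from 7 to 16 mm height. Origin: centre of underside; z up.
- lifter: Dish lifter: offset spatula, 0.17 kg, stands stably on its flat blade. Origin: centre of blade underside; x forward to the leading edge, z up. Dark blade x -48 to 48 mm, 46 wide, 1.6 thick, front edge rounded. Riser 22 wide from blade rear (x -47, z 0) to x -60, z 66. Black bar handle along x: -57 to -152, 18 wide (y), 20 high, centre line z 72. Mass centre near x -20.
- lifter_grip (a point): Point on the lifter's handle centre line at lifter x -80, z 72 mm: a good place to pinch the handle across its 18 mm width from above.
- dish_stop: Fixed stop: aluminium bar 110 mm long (y), x 8 to 30 mm, 14 high; on the dish's side of it two black rubber bumper posts, 14 mm across, 14 high, at x 0, y +30 and -30. Origin: on the bench midway between the bumpers; x points level from dish to bar, the way to push; z up. A dish against both bumpers has its centre at x -44, y 0.
- dish_stand: Fixed two-rail stand, 100 (x) by 132 (y) mm. Origin: centre of its underside; z up. Two flat rails along x over its length, tops at 45 mm, each 30 to 54 mm off the centre line (60 mm free between), with outer lips 54 to 60 mm off, up to z 54. Between the rails a channel, open above and at both ends, floor 11 mm above the bench.
- stand_centre (a point): Centre of the stand at rail-top height, 45 mm above the bench: where the centre of the dish's underside belongs.
- jar: Bystander: small jar with a screw cap, 41 mm diameter, 46 mm high, loose. Origin: centre of underside.
- bottle: Bystander: small brown bottle, 46 mm diameter, 90 mm high, loose. Origin: centre of underside.
- vial: Bystander: slim capped vial, 24 mm diameter, 50 mm high, loose. Origin: centre of underside.
Not all that is in view belongs to the job. Leave any turquoise look-alike of the dish alone.

How it is judged:
By the outcome, as a careful person would: the job done as asked, in the order asked, and still so for the second after the job is handed in, with the robot touching nothing.
It also fails if it takes over 67 s, if anything falls off the work surface, if the arm or the gripper's body presses on something with over 40 N, if the wrist force passes 120 N, or if a joint passes its speed limit or range.

## Robot

A 6-joint arm with a two-finger parallel gripper is mounted at the origin on a cart in front of the work surface, level with it; the furniture and walls round the work are solid. World frame = base frame: x ahead of the robot, y to its left, z up, the work surface at z = 0. Lengths are in mm, angles in rad, forces in N, time in s.
With the tool pointing down it reaches from about 275 to 825 mm from the base axis. Payload 5.2 kg.
Tool frame: the origin (TCP) lies between the finger pads; the fingertips stand 11 mm ahead of it and the grasp point (between the pads) lies 8 mm behind it; z points along the fingers, y is the line along which they close (so a half turn about z gives the same grasp; the last joint's range is limited). The gripper opens to 93 mm and grips with 3 to 60 N. Pads are 15 mm wide; open, the fingers measure 128 mm over their backs; the gripper's body (75 mm by 188 mm) begins 65 mm behind the grasp point.
Start: joints at [1.055, 0.259, 1.535, -0, 1.348, -0.203], TCP at [169.226, 523.324, 229.653] pointing down, gripper open.
Joint ranges: [-3.14, 3.14], [-0.91, 2.08], [0.19, 2.58], [-1.22, 4.36], [0.22, 2.71], [-3.12, 3.12]. Speed limits (rad/s): [2.57, 2.57, 3.14, 3.14, 3.14, 3.14].

## Interface

Orientations are given as a unit quaternion [w, x, y, z].
In Python, from rig import read_state, get_image, camera_params, hand_in gives the robot as it stands.
- The arm moves only by the shell command python3 -m handwheel 'ROWS' [FORCE]. ROWS is JSON, a list that holds one entry, the list of rows, each a list of 7 numbers: the shift along the world's x, y, z in mm, then the turn, a rotation vector about the world's x, y, z in degrees, then the finger opening in mm, from 0 to 93. A call has 1 to 10 rows; each row is the pose to reach, as a shift and turn from the pose commanded when the call began; what a row does not reach only later rows make up. A row lasts 1/12 s, in which the tool goes at most 41.7 mm and 7.16 degrees, less where a joint would pass 70% of its speed; a pose out of reach is approached as far as the arm can. A call with a gripper value outside its range is refused whole. The fingers move at their own pace and stop on an object; FORCE is the grip in N (left out, the last holds). Time passes only in rows, so rows that repeat a pose let the fingers close. It gives the time, the measured TCP pose, the force, the opening and the grip force at its end, in the units of the state.
- read_state(): the state, without advancing time (a new reading comes with each control period).
- get_image(name): name is "scene" or "top" or "wrist"; returns (picture, depth): 420x560x3 uint8, red, green, blue; 420x560 float32, mm along the optical axis (not along the pixel's ray), 0 where there is no reading.
- camera_params(name): a dict with "vertical_fov" (degrees; the focal length in pixels is half the picture's height over the tangent of half this angle, whatever the lens; pixels are square), "cx", "cy" (the principal point, pixels), "R" (3x3) and "t" (3): a world point X has camera coordinates R X + t; the wrist camera has in their place "mount" (4x4, takes a point from camera to tool coordinates, whose origin is the TCP and whose axes are the flange's). Camera axes: x right, y down, z forward; pixel columns grow to the right and rows downward; lengths in mm; the calibration is good to about 2 mm. A picture is of the moment at which its call begins: read the wrist's pose just before it. camera_params takes no time and is no camera call.
- hand_in(): hands the job in; it is judged then, once.
The state is a dict: "t": time; "joint_pos": joint angles; "dq": joint speeds; "joint_torque": joint torques, N m; "ee_pos": TCP position; "ee_rot": TCP orientation; "ft_force": force on the tool from outside, world axes, zero at the start; "wrist_torque": the same for the moment, N m; "gripper_width": finger opening in mm; "grip_force": force on a finger pad.
Only numpy, scipy, OpenCV 4.12 (cv2) and the standard library are available. Lean on these libraries where they do the work, as an engineer would, in place of code of your own. Each camera call takes 0.05 s, during which the arm holds its last target. There are 200 camera calls.

## Working session

There is one attempt and no reset: what is moved stays moved. The work goes in short steps, Python scripts to look and compute and a shell command to move; the robot and the scene stay as the last step left them, time stands still between calls to the robot, and variables do not carry over. Pictures are saved under pics/ and viewed, at most 14 in all, crops included, and the job is handed in when it is done.

```bash
mkdir -p pics; cat > h.py <<'E'
import numpy as np, cv2
from rig import read_state, get_image, camera_params
def cam(n):
    p=camera_params(n); f=210/np.tan(np.radians(p["vertical_fov"])/2); return p,f
def RT(n,st=None):
    p,f=cam(n)
    if n!="wrist": return np.array(p["R"]),np.array(p["t"]),f,p
    from scipy.spatial.transform import Rotation as Ro
    w,x,y,z=st["ee_rot"]; A=np.eye(4);A[:3,:3]=Ro.from_quat([x,y,z,w]).as_matrix();A[:3,3]=st["ee_pos"]
    M=np.linalg.inv(A@np.array(p["mount"])); return M[:3,:3],M[:3,3],f,p
def onplane(n,uv,z,st=None):
    R,t,f,p=RT(n,st); uv=np.atleast_2d(uv).astype(float)
    d=np.c_[(uv[:,0]-p["cx"])/f,(uv[:,1]-p["cy"])/f,np.ones(len(uv))]@R
    c=-R.T@t; s=(z-c[2])/d[:,2]; return c+d*s[:,None]
def proj(n,X,st=None):
    R,t,f,p=RT(n,st); c=np.atleast_2d(X)@R.T+t
    return np.c_[c[:,0]/c[:,2]*f+p["cx"],c[:,1]/c[:,2]*f+p["cy"]]
def cloud(n,D,st=None):
    R,t,f,p=RT(n,st); v,u=np.mgrid[:420,:560]
    c=np.stack([(u-p["cx"])/f*D,(v-p["cy"])/f*D,D],-1); return (c-t)@R
def save(n,im): cv2.imwrite("pics/"+n,im[:,:,::-1])
E
python3 - <<'E'
from h import *
for n in("scene","top"):
    im,D=get_image(n);save(n+".png",im);np.savez(n+".npz",im=im,D=D);print(n,camera_params(n))
print(read_state())
print(camera_params("wrist"))
E
```

```text
scene {'vertical_fov': 46.770979334234966, 'cx': 275.071065096858, 'cy': 205.7039434015586, 'R': array([[ 0.4320301 , -0.90182381,  0.00798854],
       [-0.65330794, -0.31905729, -0.68657934],
       [ 0.62172239,  0.29140396, -0.727011  ]]), 't': array([-442.21024186,  364.6871351 , 1129.76493923])}
top {'vertical_fov': 45.58149062742176, 'cx': 277.37715596968593, 'cy': 210.70020757971832, 'R': array([[ 0.0179329 , -0.99971995, -0.01544119],
       [-0.99284076, -0.01598119, -0.11837159],
       [ 0.11809167,  0.01745339, -0.9928493 ]]), 't': array([-206.04273716,  598.64266369, 1487.75708574])}
{'t': 0.1, 'joint_pos': array([ 1.05521537e+00,  2.59239224e-01,  1.53596120e+00,  8.62484435e-06,
        1.34800648e+00, -2.02787741e-01]), 'dq': array([-5.27430229e-05, -3.16455084e-04, -2.26616443e-03, -6.24343021e-05,
       -2.24777459e-04,  5.03162316e-04]), 'joint_torque': array([ 2.17610512e-03, -4.38209295e+01, -2.84639525e+01,  7.20989658e-02,
        3.62569245e-02, -7.94991934e-05]), 'ee_pos': array([168.97561517, 522.90417696, 228.92245171]), 'ee_rot': array([-2.87650071e-04,  1.55760705e-01,  9.87794488e-01, -7.54139899e-04]), 'ft_force': array([ 0.47342977,  0.15289102, -0.25314706]), 'wrist_torque': array([-0.06649001, -0.03039743,  0.01871468]), 'grip_force': 0.0, 'gripper_width': 92.93723976395238}
{'vertical_fov': 71.35791462740805, 'cx': 279.09252059245586, 'cy': 210.63272844546103, 'mount': array([[ 1.59499042e-04, -9.68419860e-01, -2.49324986e-01,
         6.95019067e+01],
       [ 9.99999892e-01,  2.63226812e-04, -3.82693483e-04,
         8.93322984e-01],
       [ 4.36236991e-04, -2.49324899e-01,  9.68419798e-01,
        -1.54672480e+02],
       [ 0.00000000e+00,  0.00000000e+00,  0.00000000e+00,
         1.00000000e+00]])}
```

View pics/top.png

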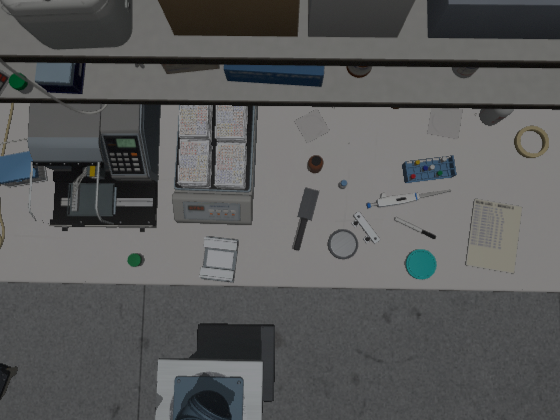

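View pics/scene.png

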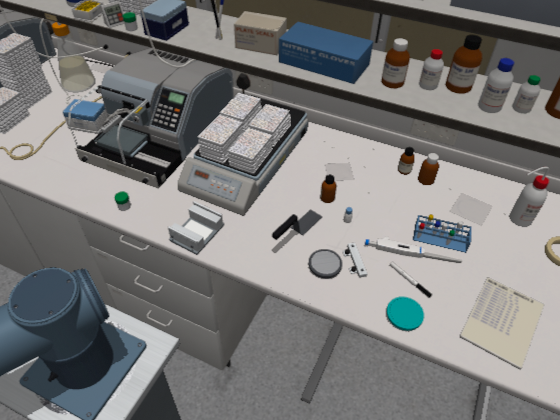

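The top view shows the dish dark grey at (343,244), with a turquoise look-alike at (421,264). The lifter is at (305,218), handle toward the bottom, and the stop is at (366,228). The stand is at (220,258), the jar at (135,260), the bottle at (315,164) and the vial at (343,184). I choose the dark dish and check it in one close crop.

```bash
python3 - <<'E'
from h import *
d=np.load("top.npz");im,D=d["im"],d["D"]
c=im[170:290,190:390];save("crop.png",cv2.resize(c,(800,480),interpolation=cv2.INTER_CUBIC))
P=cloud("top",D)
np.set_printoptions(precision=1,suppress=True)
for n,uv in dict(dish=(343,244),blade=(309,204),handle=(300,235),stop=(366,228),stand=(220,258),bottle=(315,164),vial=(343,184),jar=(135,260),teal=(421,264)).items(): print(n,P[uv[1],uv[0]])
print(proj("top",[[0,0,0],[169,523,229],[450,-300,0]]))
E
```

```text
dish [ 505.4 -398.1   10.6]
blade [ 628.5 -293.3    1.2]
handle [ 525.7 -264.2   82.2]
stop [ 555.4 -467.8   14.7]
stand [456.3 -21.6   5.1]
bottle [ 736.3 -305.7   90.7]
vial [ 684.9 -393.3   48.6]
jar [444.9 228.8  44.1]
teal [ 448.6 -633.3   16.6]
[[208.2 411.8]
 [ -5.3 364. ]
 [310.6 261.7]]
```

View pics/crop.png

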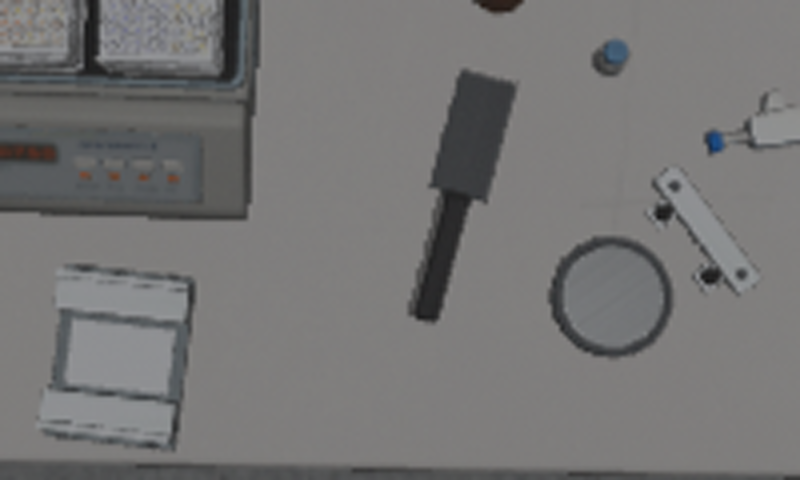

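The crop confirms it: dark dish with lid ring at crop (612,296), the stop's bumpers at (662,213) and (710,275), and the stand channel running left-right at (120,355). I'll go there for a closer wrist view.

```bash
python3 -m handwheel '[[[16,-40,0,0,0,0,93],[32,-78,0,0,0,0,93],[48,-116,0,0,0,0,93],[64,-154,0,0,0,0,93],[80,-192,0,0,0,0,93],[96,-230,0,0,0,0,93],[112,-268,0,0,0,0,93],[128,-306,0,0,0,0,93],[144,-344,0,0,0,0,93],[160,-380,0,0,0,0,93]]]'
python3 -m handwheel '[[[16,-38,0,0,0,0,93],[32,-76,0,0,0,0,93],[48,-114,0,0,0,0,93],[64,-152,0,0,0,0,93],[80,-190,0,0,0,0,93],[96,-228,0,0,0,0,93],[112,-266,0,0,0,0,93],[128,-304,0,0,0,0,93],[144,-342,0,0,0,0,93],[160,-380,0,0,0,0,93]]]'
python3 -m handwheel '[[[14,-35,0,0,0,0,93],[28,-70,0,0,0,0,93],[40,-105,0,0,0,0,93],[40,-120,0,0,0,0,93],[40,-120,0,0,0,0,93],[40,-120,0,0,0,0,93],[40,-120,0,0,0,0,93]]]'
python3 - <<'E'
from h import *
import pickle
st=read_state();im,D=get_image("wrist");save("w1.png",im);pickle.dump((st,im,D),open("w1.pkl","wb"));print(st["t"],st["ee_pos"],st["ee_rot"])
E
```

```text
t: 0.93
ee_pos: [329.1, 141.4, 229.6]
ee_rot: [0.0, 0.156, 0.988, 0.0]
ft_force: [1.3, 0.3, 0.9]
gripper_width: 92.8
grip_force: 0.0
t: 1.77
ee_pos: [489.3, -238.7, 229.1]
ee_rot: [-0.0, 0.156, 0.988, 0.0]
ft_force: [0.9, 0.7, 0.5]
gripper_width: 93.2
grip_force: 0.0
t: 2.35
ee_pos: [528.8, -355.2, 229.3]
ee_rot: [-0.001, 0.156, 0.988, 0.001]
ft_force: [0.1, -0.7, -0.3]
gripper_width: 93.3
grip_force: 0.0
2.35 [ 528.76217594 -355.21607478  229.32416389] [-5.50408472e-04  1.55603554e-01  9.87819180e-01  7.06158780e-04]
```

View pics/w1.png

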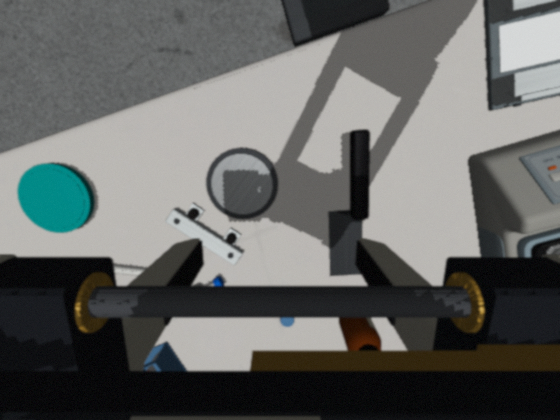

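Wrist view: dish at (242,183), stop bar at (205,235) with bumpers at (194,212) and (232,237), handle at (360,175), blade at (346,243). The stand is partly visible top right.

```bash
cat > m.py <<'E'
from h import *
import pickle
np.set_printoptions(precision=1,suppress=True)
st,im,D=pickle.load(open("w1.pkl","rb")); P=cloud("wrist",D,st); v,u=np.mgrid[:420,:560]
g=im.mean(-1)
def rect(n,M,z,s=None):
    M=M.astype(np.uint8); c=max(cv2.findContours(M,0,1)[0],key=cv2.contourArea)[:,0]
    X=onplane(n,c,z,s)[:,:2]; r=cv2.minAreaRect(X.astype(np.float32)); b=cv2.boxPoints(r); e=b[1]-b[0],b[2]-b[1]
    l=max(e,key=np.linalg.norm); print(n,z,"c",np.array(r[0]),"size",np.array(r[1]),"ang",np.degrees(np.arctan2(l[1],l[0]))%180); return X
near=lambda x,y,r:np.hypot(P[...,0]-x,P[...,1]-y)<r
h=(g<45)&(u>335)&(u<380)&(v>118)&(v<222); rect("wrist",h,82,st)
print("handle z",np.median(P[...,2][h]))
bar=(g>150)&(P[...,2]>8)&(P[...,2]<22)&(u>155)&(u<250)&(v>200)&(v<270); rect("wrist",bar,14,st)
# dish ring
dm=((g<140)&(u>200)&(u<285)&(v>140)&(v<224)); 
for nm,uv in dict(dish=(242,183)).items():
    pass
top=np.load("top.npz");ti,tD=top["im"],top["D"];TP=cloud("top",tD);tg=ti.mean(-1);tv,tu=np.mgrid[:420,:560]
def hc(n,img,cx,cy,r0,r1,z,s=None):
    k=6; x0,y0=cx-r1-8,cy-r1-8; c=cv2.resize(img[y0:cy+r1+8,x0:cx+r1+8],None,fx=k,fy=k,interpolation=2)
    c=cv2.cvtColor(c,cv2.COLOR_RGB2GRAY); q=cv2.HoughCircles(c,cv2.HOUGH_GRADIENT,1,200,param1=100,param2=15,minRadius=r0*k,maxRadius=r1*k)
    a=q[0,0]/k; px=a[:2]+[x0,y0]-.42; print(n,"circle",px,a[2],"->",onplane(n,px,z,s)[0]); 
hc("wrist",im,242,183,30,40,12,st); hc("top",ti,343,244,12,18,12)
dk=(g<70)&(u>160)&(u<250)&(v>195)&(v<250)
for c in cv2.findContours(dk.astype(np.uint8),0,1)[0]:
    if cv2.contourArea(c)>15: m=c[:,0].mean(0); print("bump",m,onplane("wrist",m,14,st)[0],cv2.contourArea(c))
hb=(tg<45)&(tu>288)&(tu<310)&(tv>214)&(tv<252); rect("top",hb,82)
bl=(tg<95)&(tg>0)&(tu>294)&(tu<322)&(tv>184)&(tv<219)&(TP[...,2]<30); rect("top",bl,1.6)
s=(TP[...,2]>38)&(TP[...,2]<65)&(tu>190)&(tu<245)&(tv>230)&(tv<290)
X=TP[s][:,:2].astype(np.float32); print("stand cloud",X.shape,cv2.minAreaRect(X),X.mean(0))
st_=(tg>130)&(tu>195)&(tu<242)&(tv>232)&(tv<285)
for c in cv2.findContours(st_.astype(np.uint8),0,1)[0]:
    if cv2.contourArea(c)>40:
        X=onplane("top",c[:,0],45)[:,:2]; print("st",cv2.minAreaRect(X.astype(np.float32)),TP[c[:,0,1],c[:,0,0],2].mean())
E
python3 m.py
```

```text
wrist 82 c [ 526.7 -273.9] size [33.2 93.9] ang 164.53331
handle z 80.85543488183653
wrist 14 c [ 558.3 -469. ] size [109.2  20. ] ang 36.90783
wrist circle [241.8 183.7] 36.616665 -> [ 505.1 -396.8   12. ]
top circle [342.5 243.7] 15.3 -> [ 506.4 -396.4   12. ]
bump [187.  245.8] [ 561.7 -495.1   14. ] 197.5
bump [230.7 238.5] [ 570.1 -435.6   14. ] 63.0
bump [192.4 213.8] [ 522.5 -471.4   14. ] 73.0
bump [230.1 210.3] [ 533.2 -422.8   14. ] 166.0
top 82 c [ 530.4 -263.8] size [16.4 95.5] ang 166.18372
top 1.6 c [ 629.4 -289.1] size [47. 99.] ang 165.74536
stand cloud (672, 2) ((454.3652038574219, -21.69068145751953), (100.8819351196289, 119.87224578857422), 84.65850830078125) [454.  -21.8]
st ((409.37103271484375, -15.70261001586914), (98.73556518554688, 28.090112686157227), 84.74901580810547) 65.11780656121267
st ((453.2463684082031, -25.116352081298828), (76.65148162841797, 47.42685317993164), 84.4652099609375) 10.73691393867345
st ((499.1814270019531, -24.633544921875), (99.1482925415039, 28.123676300048828), 84.65135955810547) 48.332920129381016
```

```bash
python3 -m handwheel '[[[8,30,-20,0,0,1,60],[16,60,-50,0,0,2,60],[24,87,-85,0,0,3.7,60],[24,87,-110,0,0,3.7,60],[24,87,-110,0,0,3.7,60],[24,87,-110,0,0,3.7,60],[24,87,-110,0,0,3.7,60]]]'
python3 - <<'E'
from h import *
st=read_state();im,D=get_image("wrist");save("w2.png",im);print(st["t"],st["ee_pos"],st["ee_rot"])
i2,D2=get_image("scene")
L=np.array([629.4,-289.1]);hd=np.radians(-14.2)
G=[[*(L+x*np.array([np.cos(hd),np.sin(hd)])+y*np.array([-np.sin(hd),np.cos(hd)])),z] for x,y,z in((-152,-9,82),(-152,9,82),(-57,9,82),(-57,-9,82),(48,23,1.6),(48,-23,1.6),(-80,0,82))]
print(proj("wrist",G,st).round())
E
```

```text
t: 2.98
ee_pos: [554.1, -270.2, 121.8]
ee_rot: [0.001, 0.124, 0.992, -0.001]
ft_force: [0.5, 0.3, 0.7]
gripper_width: 59.9
grip_force: 0.0
2.9833 [ 554.0560585  -270.18708784  121.84319184] [ 1.24635439e-03  1.23576426e-01  9.92333926e-01 -8.32513660e-04]
[[264. 127.]
 [292. 127.]
 [291. 264.]
 [266. 264.]
 [300. 322.]
 [257. 322.]
 [278. 234.]]
```

View pics/w2.png

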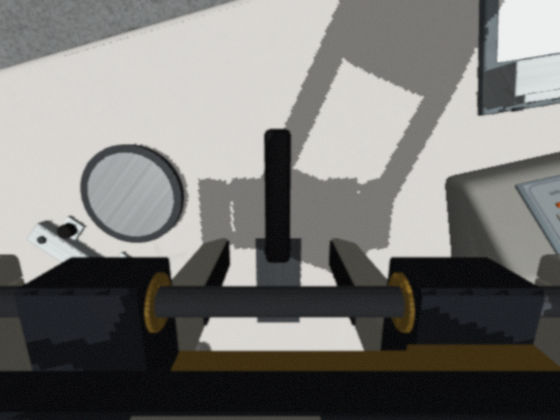

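The handle sits centred between the fingers, at columns 265–291, as predicted. Next is to descend and grip.

```bash
python3 -m handwheel '[[[0,0,-20,0,0,0,60],[0,0,-40,0,0,0,60],[0,0,-56,0,0,0,60],[0,0,-56,0,0,0,40],[0,0,-56,0,0,0,25],[0,0,-56,0,0,0,10],[0,0,-56,0,0,0,10],[0,0,-56,0,0,0,10],[0,0,-56,0,0,0,10],[0,0,-56,0,0,0,10]]]' 60
python3 -m handwheel '[[[0,0,0,0,0,0,10],[0,0,0,0,0,0,10],[0,0,0,0,0,0,10],[0,0,0,0,0,0,10]]]' 60
python3 -c "
from rig import *
s=read_state();print(s)"
```

```text
t: 3.92
ee_pos: [553.5, -269.9, 64.4]
ee_rot: [0.0, 0.124, 0.992, -0.0]
ft_force: [0.2, -0.8, 2.3]
gripper_width: 17.7
grip_force: 9.6
t: 4.25
ee_pos: [553.5, -269.9, 64.3]
ee_rot: [0.0, 0.124, 0.992, -0.0]
ft_force: [-1.4, 0.0, 5.7]
gripper_width: 17.5
grip_force: 59.9
{'t': 4.25, 'joint_pos': array([-6.34558512e-01,  5.21948754e-01,  1.57162897e+00, -1.37857725e-04,
        1.04708701e+00, -1.95716751e+00]), 'dq': array([-2.88001768e-04, -4.36871207e-04, -7.71866970e-04, -6.01095173e-05,
        1.71877687e-04, -4.95937335e-04]), 'joint_torque': array([ 1.42338797e-01, -5.04283440e+01, -2.26240218e+01,  9.41743981e-02,
       -2.49232035e-01,  2.91984592e-02]), 'ee_pos': array([ 553.46850931, -269.88919029,   64.27962397]), 'ee_rot': array([ 3.75641526e-04,  1.23741226e-01,  9.92314411e-01, -2.78777615e-04]), 'ft_force': array([-1.40050779,  0.02519381,  5.65086819]), 'wrist_torque': array([0.01072683, 0.17743667, 0.04134548]), 'grip_force': 59.93493854999542, 'gripper_width': 17.4650299230303}
```

```bash
python3 -m handwheel '[[[0,0,10,0,0,0,10],[0,0,30,0,0,0,10],[-20,0,60,0,0,-3,10],[-50,5,60,0,0,-9,10],[-80,12,60,0,0,-16,10],[-110,18,60,0,0,-22,10],[-140,24,60,0,0,-28.5,10],[-166,28,60,0,0,-35,10],[-166,28,60,0,0,-38.9,10],[-166,28,60,0,0,-38.9,10]]]' 60
python3 -m handwheel '[[[0,0,0,0,0,0,10],[0,0,0,0,0,0,10],[0,0,0,0,0,0,10]]]' 60
python3 - <<'E'
from h import *
import pickle
st=read_state();im,D=get_image("wrist");save("w3.png",im);pickle.dump((st,im,D),open("w3.pkl","wb"));print(st["t"],st["ee_pos"],st["ee_rot"],st["ft_force"],st["wrist_torque"])
im,D=get_image("scene");P=cloud("scene",D)
save("s3.png",cv2.resize(im[190:300,210:390],(800,489),interpolation=2))
E
```

```text
t: 5.08
ee_pos: [385.8, -240.9, 123.8]
ee_rot: [-0.0, 0.449, 0.894, 0.0]
ft_force: [0.6, -0.3, -1.3]
gripper_width: 17.5
grip_force: 59.9
t: 5.33
ee_pos: [387.9, -241.9, 123.7]
ee_rot: [0.0, 0.446, 0.895, 0.0]
ft_force: [-0.3, 0.2, -2.2]
gripper_width: 17.5
grip_force: 59.9
5.3333 [ 387.92707881 -241.92414226  123.69766845] [1.35290191e-04 4.46259882e-01 8.94903402e-01 1.01026392e-05] [-0.33049391  0.20013138 -2.16115096] [0.01776945 0.11961034 0.02088744]
```

View pics/w3.png

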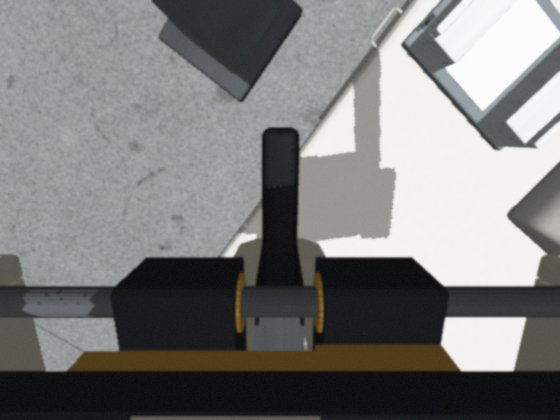

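View pics/s3.png

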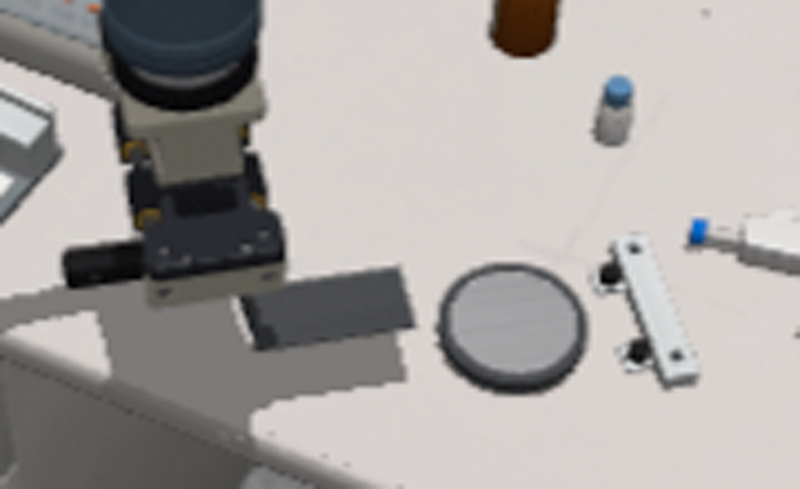

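The lifter is held straight. In the scene crop the blade tip (410,330) points at the dish (512,322) and the stop beyond it. I'll check the blade's tilt and position by depth.

```bash
cat > blade.py <<'E'
from h import *
np.set_printoptions(precision=2,suppress=True)
def look(n,zlo,zhi):
    im,D=get_image(n);P=cloud(n,D);g=im.mean(-1);st=read_state()
    a=np.arctan2(st["ee_rot"][2],st["ee_rot"][1])*2-np.pi; c,s=np.cos(a),np.sin(a)
    d=P-st["ee_pos"]; X=d[...,0]*c+d[...,1]*s; Y=-d[...,0]*s+d[...,1]*c
    M=(P[...,2]>zlo)&(P[...,2]<zhi)&(X>38)&(X<132)&(abs(Y)<30)&(g<110)
    q=cv2.minAreaRect(np.c_[X[M],Y[M]].astype(np.float32))
    A=np.c_[X[M]-80,Y[M],np.ones(M.sum())]; k=np.linalg.lstsq(A,P[M][:,2],rcond=None)[0]
    print(n,"hdg",np.degrees(a),"n",M.sum(),"centre in tool(fwd,left)",q[0],q[1],q[2],"slopes deg fwd,left, z",np.degrees(k[:2]),k[2],"resid",np.std(A@k-P[M][:,2]))
if __name__=="__main__":
    look("scene",45,80); look("top",45,80); print(read_state()["ee_pos"])
E
python3 blade.py
```

```text
scene hdg -53.04912412397253 n 451 centre in tool(fwd,left) (81.62535095214844, -3.9514503479003906) (47.31916046142578, 87.37821960449219) 88.42484283447266 slopes deg fwd,left, z [-0.44 -0.85] 59.002285867038694 resid 2.0876821884906334
top hdg -53.065157190074416 n 379 centre in tool(fwd,left) (90.34891510009766, 0.3871345520019531) (45.70339584350586, 74.16153717041016) 89.63837432861328 slopes deg fwd,left, z [-1.1  -1.76] 59.815728901922796 resid 3.1024258219382492
[ 387.54 -241.64  123.47]
```

```bash
python3 -m handwheel '[[[0,0,-20,0,0,0,10],[0,0,-40,0,0,0,10],[0,0,-52,0,0,0,10],[0,0,-57,0,0,0,10],[0,0,-58,0,0,0,10],[0,0,-59,0,0,0,10],[0,0,-60,0,0,0,10],[0,0,-60,0,0,0,10],[0,0,-60,0,0,0,10]]]' 60
python3 -c "
from rig import *
s=read_state();print(s['ee_pos'],s['ft_force'],s['wrist_torque'])"
```

```text
t: 6.28
ee_pos: [387.8, -242.2, 64.3]
ee_rot: [0.001, 0.447, 0.894, -0.0]
ft_force: [-0.3, 0.1, -0.7]
gripper_width: 17.4
grip_force: 59.9
[ 387.76335777 -242.23251378   64.34893813] [-0.33074963  0.08609067 -0.67123362] [-0.01950443  0.04867173  0.06805859]
```

```bash
python3 -m handwheel '[[[0,0,-1,0,0,0,10],[3.6,-4.8,-1,0,0,0,10],[7.2,-9.6,-1,0,0,0,10],[10.8,-14.4,-1,0,0,0,10],[14.4,-19.2,-1,0,0,0,10],[18,-24,-1,0,0,0,10],[21,-28,-1,0,0,0,10],[24,-32,-1,0,0,0,10],[27,-36,-1,0,0,0,10],[30,-40,-1,0,0,0,10]]]' 60
python3 -m handwheel '[[[2.4,-3.2,0,0,0,0,10],[4.8,-6.4,0,0,0,0,10],[7.2,-9.6,0,0,0,0,10],[9.6,-12.8,0,0,0,0,10],[12,-16,0,0,0,0,10],[12,-16,0,0,0,0,10]]]' 60
python3 - <<'E'
from h import *
s=read_state();print(s['ee_pos'],s['ft_force'],s['wrist_torque'])
im,D=get_image("scene");save("s4.png",cv2.resize(im[190:300,210:390],(800,489),interpolation=2))
E
```

```text
t: 7.12
ee_pos: [415.5, -278.9, 64.3]
ee_rot: [-0.003, 0.447, 0.895, 0.001]
ft_force: [-9.2, 12.1, 21.2]
gripper_width: 18.0
grip_force: 59.9
t: 7.62
ee_pos: [428.4, -296.2, 64.3]
ee_rot: [-0.001, 0.447, 0.895, 0.001]
ft_force: [-5.7, 8.4, 16.4]
gripper_width: 17.7
grip_force: 59.9
[ 428.42191285 -296.1629219    64.28543055] [-5.66865831  8.36443136 16.36676888] [1.17793174 0.92784578 0.04624487]
```

View pics/s4.png

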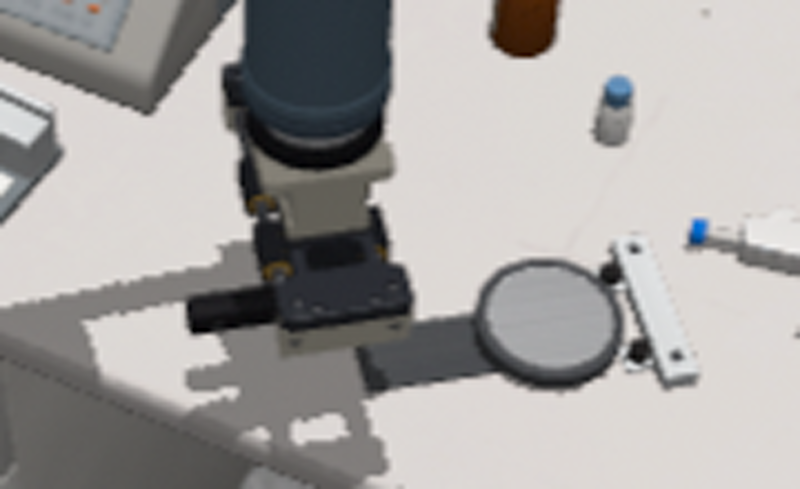

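The dish (548,320) has moved up to the bumpers and the blade is entering squarely behind it. I ease the downward press and continue.

```bash
python3 -m handwheel '[[[0,0,0.6,0,0,0,10],[2.4,-3.2,0.6,0,0,0,10],[4.8,-6.4,0.6,0,0,0,10],[7.2,-9.6,0.6,0,0,0,10],[9.6,-12.8,0.6,0,0,0,10],[12,-16,0.6,0,0,0,10],[14.4,-19.2,0.6,0,0,0,10],[16.8,-22.4,0.6,0,0,0,10],[18,-24,0.6,0,0,0,10]]]' 60
python3 - <<'E'
from h import *
s=read_state();print(s['ee_pos'],s['ft_force'],s['wrist_torque'])
E
python3 -m handwheel '[[[2.4,-3.2,0,0,0,0,10],[4.8,-6.4,0,0,0,0,10],[7.2,-9.6,0,0,0,0,10],[9.6,-12.8,0,0,0,0,10],[12,-16,0,0,0,0,10],[14,-18.7,0,0,0,0,10],[16,-21.3,0,0,0,0,10],[17,-22.7,0,0,0,0,10],[17,-22.7,0,0,0,0,10]]]' 60
python3 - <<'E'
from h import *
s=read_state();print(s['ee_pos'],s['ft_force'],s['wrist_torque'])
im,D=get_image("scene");save("s5.png",cv2.resize(im[190:300,210:390],(800,489),interpolation=2))
E
```

```text
t: 8.42
ee_pos: [446.1, -319.7, 64.3]
ee_rot: [-0.002, 0.447, 0.895, 0.001]
ft_force: [-7.0, 10.1, 14.5]
gripper_width: 17.5
grip_force: 59.9
[ 446.05026888 -319.74311779   64.30210064] [-7.01385361 10.06606079 14.48718618] [1.41274728 1.18998311 0.05794357]
t: 9.17
ee_pos: [463.9, -343.7, 64.3]
ee_rot: [-0.001, 0.447, 0.895, 0.0]
ft_force: [-2.5, 4.8, 7.6]
gripper_width: 17.3
grip_force: 59.9
[ 463.92090388 -343.69408651   64.3361343 ] [-2.49565394  4.84263367  7.61433154] [ 0.61003574  0.4790032  -0.0190516 ]
```

View pics/s5.png

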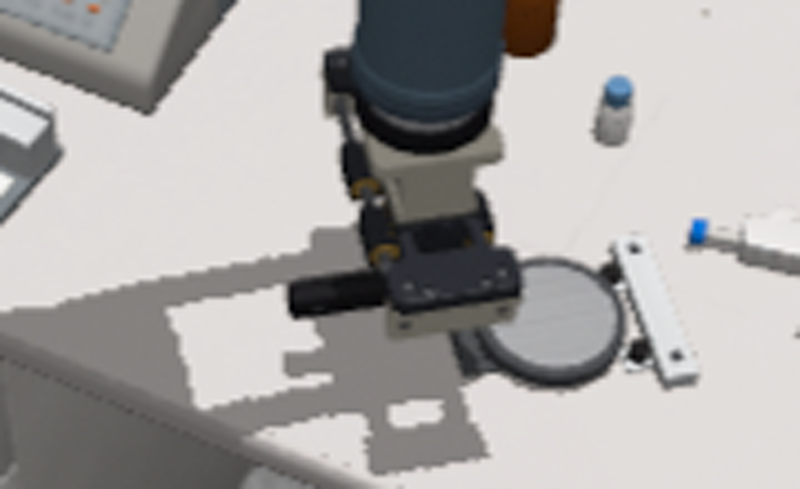

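The blade is fully under the dish, which rests against both bumpers. I back off slightly and lift slowly.

```bash
python3 -m handwheel '[[[-0.6,0.8,0.5,0,0,0,10],[-1.2,1.6,1,0,0,0,10],[-2.4,3.2,2,0,0,0,10],[-2.4,3.2,4,0,0,0,10],[-2.4,3.2,7,0,0,0,10],[-2.4,3.2,11,0,0,0,10],[-2.4,3.2,15,0,0,0,10],[-2.4,3.2,20,0,0,0,10],[-2.4,3.2,25,0,0,0,10],[-2.4,3.2,30,0,0,0,10]]]' 60
python3 -m handwheel '[[[-1,1,6,0,0,0,10],[-2,3,12,0,0,0,10],[-4,5,18,0,0,0,10],[-6,8,24,0,0,0,10],[-8,11,30,0,0,0,10],[-9,12,34,0,0,0,10],[-9,12,35,0,0,0,10],[-9,12,35,0,0,0,10],[-9,12,35,0,0,0,10]]]' 60
cat > dish.py <<'E'
from h import *
np.set_printoptions(precision=2,suppress=True)
def look(n,zlo,zhi,tag=None):
    im,D=get_image(n);P=cloud(n,D);g=im.mean(-1);st=read_state()
    a=np.arctan2(st["ee_rot"][2],st["ee_rot"][1])*2-np.pi; c,s=np.cos(a),np.sin(a)
    d=P-st["ee_pos"]; X=d[...,0]*c+d[...,1]*s; Y=-d[...,0]*s+d[...,1]*c
    M=(P[...,2]>zlo)&(P[...,2]<zhi)&(X>38)&(X<150)&(abs(Y)<60)
    Q=np.c_[X[M],Y[M]].astype(np.float32); q=cv2.minEnclosingCircle(Q)
    A=np.c_[X[M]-90,Y[M],np.ones(M.sum())]; k=np.linalg.lstsq(A,P[M][:,2],rcond=None)[0]
    cw=[st["ee_pos"][0]+q[0][0]*c-q[0][1]*s,st["ee_pos"][1]+q[0][0]*s+q[0][1]*c]
    print(n,"hdg",np.degrees(a),"n",M.sum(),"dish in tool(fwd,left)",np.array(q[0]),q[1],"bbox",Q.min(0),Q.max(0),"slopes deg",np.degrees(k[:2]),"z",k[2],"world",np.array(cw))
    if tag: save(tag,im)
    return im
if __name__=="__main__":
    import sys
    b=float(sys.argv[1]); st=read_state(); print(st["t"],st["ee_pos"],st["ft_force"],st["wrist_torque"])
    im=look("scene",b-12,b+14); save("s6.png",cv2.resize(im[150:300,190:390],(800,600),interpolation=2)); look("top",b-12,b+14)
E
python3 dish.py 82
```

```text
t: 10.05
ee_pos: [461.9, -341.3, 93.9]
ee_rot: [0.0, 0.447, 0.894, -0.0]
ft_force: [-0.3, -0.0, -3.8]
gripper_width: 17.7
grip_force: 59.9
t: 10.8
ee_pos: [452.8, -329.2, 128.2]
ee_rot: [0.0, 0.447, 0.894, -0.0]
ft_force: [0.1, -0.0, -3.4]
gripper_width: 17.6
grip_force: 59.9
10.8 [ 452.81 -329.2   128.2 ] [ 0.13 -0.02 -3.4 ] [ 0.14  0.15 -0.02]
scene hdg -53.12289511017291 n 731 dish in tool(fwd,left) [92.12 -2.36] 48.59195327758789 bbox [ 46.57 -50.12] [139.16  44.7 ] slopes deg [-0.22  0.78] z 79.52894219150183 world [ 506.15 -404.25]
top hdg -53.12430989865816 n 326 dish in tool(fwd,left) [99.72  1.61] 45.28579330444336 bbox [ 92.62 -43.35] [137.59  46.34] slopes deg [-1.43  0.55] z 79.80290537317009 world [ 513.84 -407.91]
```

View pics/s6.png

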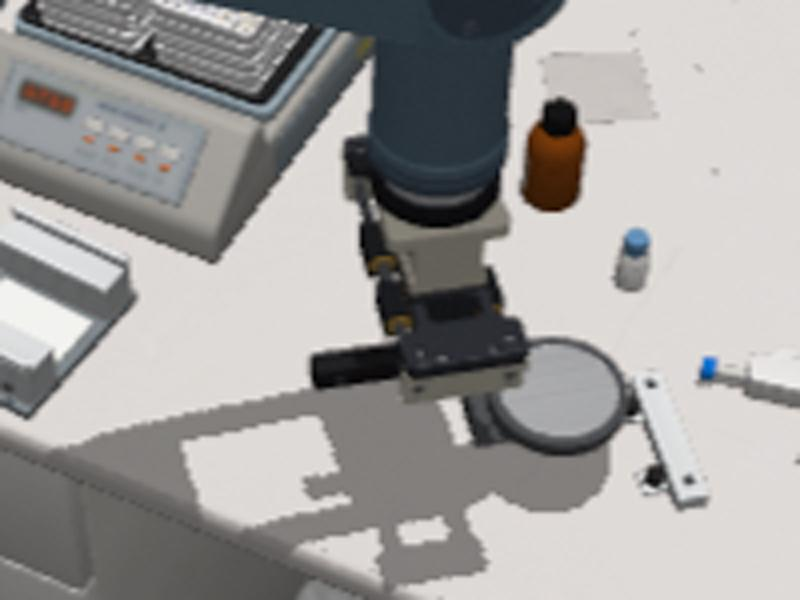

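Dish lifted level at blade centre, clear of the stop. Now I carry it to the stand with smooth ramps.

```bash
python3 -m handwheel '[[[0,2,2,0,0,-0.3,10],[0,6,6,0,0,-1,10],[0,12,11,0,0,-2,10],[0,20,16,0,0,-3.5,10],[0,30,20,0,0,-5,10],[0,42,24,0,0,-6.5,10],[0,55,27,0,0,-8,10],[0,69,29,0,0,-9.5,10],[0,83,30,0,0,-11,10],[0,97,30,0,0,-12.5,10]]]' 60
python3 -m handwheel '[[[0,14,0,0,0,-1.5,10],[0,28,0,0,0,-3,10],[0,42,0,0,0,-4.5,10],[0,56,0,0,0,-6,10],[0,70,0,0,0,-7.5,10],[0,84,0,0,0,-9,10],[0,98,0,0,0,-10.5,10],[0,112,0,0,0,-12,10],[0,126,0,0,0,-13.5,10],[0,140,0,0,0,-15,10]]]' 60
python3 -m handwheel '[[[1,14,0,0,0,-1.5,10],[2,28,0,0,0,-3,10],[3,42,0,0,0,-4.5,10],[4,56,0,0,0,-6,10],[5,70,0,0,0,-7.5,10],[6,84,0,0,0,-9,10],[7,97,0,0,0,-10.5,10],[8,109,0,0,0,-12,10],[9,120,0,0,0,-13,10],[10,130,0,0,0,-14,10]]]' 60
python3 -m handwheel '[[[0,9,0,0,0,-0.5,10],[0,17,0,0,0,-0.7,10],[0,24,0,0,0,-0.7,10],[0,29,0,0,0,-0.7,10],[0,32,0,0,0,-0.7,10],[0,33,0,0,0,-0.7,10],[0,33,0,0,0,-0.7,10],[0,33,0,0,0,-0.7,10],[0,33,0,0,0,-0.7,10]]]' 60
python3 dish.py 110
python3 - <<'E'
from h import *
im,D=get_image("top");save("t7.png",cv2.resize(im[180:300,130:330],(800,480),interpolation=2))
E
```

```text
t: 11.73
ee_pos: [453.0, -231.3, 158.8]
ee_rot: [0.0, 0.543, 0.84, 0.0]
ft_force: [0.5, 0.6, -3.4]
gripper_width: 17.4
grip_force: 59.9
t: 12.57
ee_pos: [452.9, -91.2, 158.7]
ee_rot: [0.0, 0.648, 0.762, 0.0]
ft_force: [0.6, -0.4, -4.0]
gripper_width: 18.0
grip_force: 59.9
t: 13.4
ee_pos: [462.9, 38.9, 158.7]
ee_rot: [0.0, 0.735, 0.678, 0.0]
ft_force: [0.8, -0.7, -3.7]
gripper_width: 17.7
grip_force: 59.9
t: 14.15
ee_pos: [462.9, 70.5, 158.2]
ee_rot: [0.0, 0.739, 0.673, -0.0]
ft_force: [-0.5, -0.2, -3.2]
gripper_width: 17.4
grip_force: 59.9
14.15 [462.87  70.5  158.24] [-0.52 -0.23 -3.18] [0.2  0.04 0.01]
scene hdg -95.34800275124279 n 725 dish in tool(fwd,left) [89.28 -3.85] 52.06739807128906 bbox [ 38.17 -48.05] [140.71  46.45] slopes deg [-1.36  0.71] z 109.36665507252702 world [450.7  -18.03]
top hdg -95.35172584368935 n 817 dish in tool(fwd,left) [86.79  1.91] 51.56422805786133 bbox [ 38.4  -44.57] [137.18  45.97] slopes deg [0.36 0.03] z 110.08856191338366 world [456.68 -16.06]
```

View pics/s6.png

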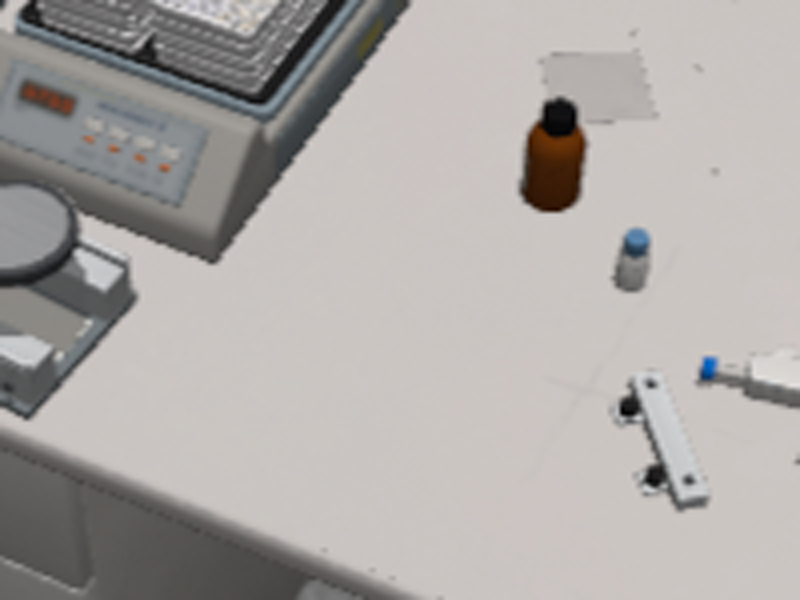

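```bash
cat > fit.py <<'E'
from h import *
from scipy.optimize import least_squares
np.set_printoptions(precision=2,suppress=True)
def fit(n,ztop,im,D,st,xmin=62):
    P=cloud(n,D); a=np.arctan2(st["ee_rot"][2],st["ee_rot"][1])*2-np.pi; c,s=np.cos(a),np.sin(a)
    d=P-st["ee_pos"]; X=d[...,0]*c+d[...,1]*s; Y=-d[...,0]*s+d[...,1]*c
    M=((abs(P[...,2]-ztop+3)<13)&(X>30)&(X<155)&(abs(Y)<60)).astype(np.uint8)
    k=max(cv2.findContours(M,0,1)[0],key=cv2.contourArea)[:,0]
    W=onplane(n,k,ztop-2)[:,:2]-st["ee_pos"][:2]; x=W[:,0]*c+W[:,1]*s; y=-W[:,0]*s+W[:,1]*c; m=x>xmin
    r=least_squares(lambda p:np.hypot(x[m]-p[0],y[m]-p[1])-p[2],[92,0,46],loss="soft_l1"); q=r.x
    print(n,"dish fwd,left,r",q,m.sum(),"world",st["ee_pos"][0]+q[0]*c-q[1]*s,st["ee_pos"][1]+q[0]*s+q[1]*c)
def stand(n,D):
    P=cloud(n,D); S=(P[...,2]>40)&(P[...,2]<60)&(np.hypot(P[...,0]-454,P[...,1]+21)<95)
    X=P[S][:,:2].astype(np.float32); print(n,"stand",cv2.minAreaRect(X),len(X))
if __name__=="__main__":
    import sys
    st=read_state(); zt=float(sys.argv[1])
    for n in("scene","top"):
        im,D=get_image(n); fit(n,zt,im,D,st); 
        if zt>90: o=np.load(n+".npz"); stand(n,o["D"])
E
python3 fit.py 111.6
```

```text
scene dish fwd,left,r [98.22 -4.67 47.14] 67 world 449.0431834119833 -26.827857846127557
scene stand ((452.6293640136719, -23.524826049804688), (104.58158874511719, 123.22090148925781), 84.92810821533203) 651
top dish fwd,left,r [91.88  0.52 44.77] 65 world 454.80141178660006 -20.993767049204468
top stand ((454.3011779785156, -21.972488403320312), (100.12974548339844, 119.92158508300781), 84.56432342529297) 632
```

Top view puts the dish within 1 mm of the stand centre. Lowering, slowly through contact.

```bash
python3 -m handwheel '[[[0,-0.3,-2,0,0,0,10],[0,-0.6,-6,0,0,0,10],[0,-0.8,-12,0,0,0,10],[0,-0.8,-18,0,0,0,10],[0,-0.8,-24,0,0,0,10],[0,-0.8,-30,0,0,0,10],[0,-0.8,-35,0,0,0,10],[0,-0.8,-39,0,0,0,10],[0,-0.8,-42,0,0,0,10],[0,-0.8,-44,0,0,0,10]]]' 60
python3 -m handwheel '[[[0,0,-1,0,0,0,10],[0,0,-2,0,0,0,10],[0,0,-3,0,0,0,10],[0,0,-4,0,0,0,10],[0,0,-5,0,0,0,10],[0,0,-6,0,0,0,10],[0,0,-7,0,0,0,10],[0,0,-8,0,0,0,10],[0,0,-9,0,0,0,10],[0,0,-10,0,0,0,10]]]' 60
python3 -m handwheel '[[[0,0,-2,0,0,0,10],[0,0,-4,0,0,0,10],[0,0,-6,0,0,0,10],[0,0,-8,0,0,0,10],[0,0,-8,0,0,0,10],[0,0,-8,0,0,0,10]]]' 60
python3 fit.py 61
python3 - <<'E'
from h import *
s=read_state();print(s['t'],s['ee_pos'],s['ft_force'],s['wrist_torque'])
im,D=get_image("scene");save("s8.png",cv2.resize(im[150:300,120:320],(800,600),interpolation=2))
E
```

```text
t: 15.23
ee_pos: [462.7, 70.1, 113.8]
ee_rot: [-0.0, 0.739, 0.674, -0.0]
ft_force: [-0.1, 0.1, -3.1]
gripper_width: 17.6
grip_force: 59.9
t: 16.07
ee_pos: [463.0, 70.0, 104.3]
ee_rot: [0.0, 0.739, 0.674, 0.0]
ft_force: [0.3, 0.1, -0.5]
gripper_width: 17.7
grip_force: 59.9
t: 16.57
ee_pos: [462.7, 70.0, 96.1]
ee_rot: [-0.0, 0.739, 0.674, -0.0]
ft_force: [-0.3, -0.3, -2.1]
gripper_width: 17.8
grip_force: 59.9
scene dish fwd,left,r [98.23 -3.99 57.75] 160 world 449.6078829201001 -27.395055714243554
top dish fwd,left,r [86.69  0.23 59.84] 136 world 454.88297580177306 -16.294596119341392
16.6667 [462.8958466   70.01786362  96.28040923] [ 0.50904008  0.06692695 -1.91783696] [0.028591   0.06429709 0.01162334]
```

View pics/s8.png

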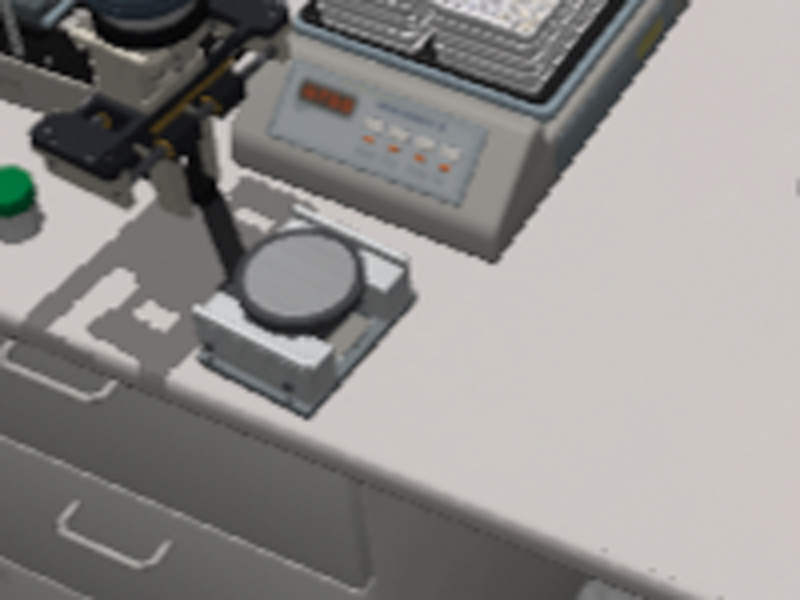

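The dish is on both rails at crop (302,280) and the force is back to the lifter's weight alone. Now I draw the blade straight back out.

```bash
python3 -m handwheel '[[[0.2,2,0,0,0,0,10],[0.6,6,0,0,0,0,10],[1.1,12,0,0,0,0,10],[1.9,20,0,0,0,0,10],[2.8,30,0,0,0,0,10],[3.7,40,0,0,0,0,10],[4.6,50,0,0,0,0,10],[5.6,60,0,0,0,0,10],[6.5,70,0,0,0,0,10],[7.4,80,0,0,0,0,10]]]' 60
python3 -m handwheel '[[[0.9,10,0,0,0,0,10],[1.9,20,0,0,0,0,10],[2.5,27,0,0,0,0,10],[2.5,27,10,0,0,0,10],[2.5,27,35,0,0,0,10],[2.5,27,65,0,0,0,10],[2.5,27,95,0,0,0,10],[2.5,27,110,0,0,0,10],[2.5,27,110,0,0,0,10],[2.5,27,110,0,0,0,10]]]' 60
python3 - <<'E'
from h import *
im,D=get_image("top");P=cloud("top",D);np.set_printoptions(precision=2,suppress=True)
M=(abs(P[...,2]-59)<6)&(np.hypot(P[...,0]-454,P[...,1]+21)<50)
A=np.c_[P[M][:,:2],np.ones(M.sum())]; k=np.linalg.lstsq(A,P[M][:,2],rcond=None)[0]; print("tilt deg",np.degrees(k[:2]),"z",P[M][:,2].mean(),M.sum())
k=6;c=cv2.cvtColor(cv2.resize(im[234:282,196:244],None,fx=k,fy=k,interpolation=2),cv2.COLOR_RGB2GRAY)
q=cv2.HoughCircles(c,cv2.HOUGH_GRADIENT,1,300,param1=100,param2=12,minRadius=84,maxRadius=108)
px=q[0,0,:2]/k+[196,234]-.42;print(px,q[0,0,2]/k,onplane("top",px,58))
i2,_=get_image("scene")
print(read_state()["ee_pos"],read_state()["ft_force"])
save("f9.png",np.hstack([cv2.resize(c,(400,400))[...,None].repeat(3,2),cv2.resize(i2[180:280,120:220],(400,400),interpolation=2)]))
E
```

```text
t: 17.55
ee_pos: [470.2, 151.3, 96.2]
ee_rot: [-0.0, 0.739, 0.674, -0.0]
ft_force: [-0.5, -0.5, -2.5]
gripper_width: 17.8
grip_force: 59.9
t: 18.38
ee_pos: [473.1, 176.8, 207.2]
ee_rot: [0.001, 0.739, 0.673, 0.001]
ft_force: [-0.6, -0.4, -1.7]
gripper_width: 17.7
grip_force: 59.9
tilt deg [-0.   -0.03] z 60.06689956075813 701
[217.5  258.16] 15.466667 [[454.49 -21.06  58.  ]]
[471.75 176.72 205.03] [-0.5  -0.17 -1.61]
```

View pics/f9.png

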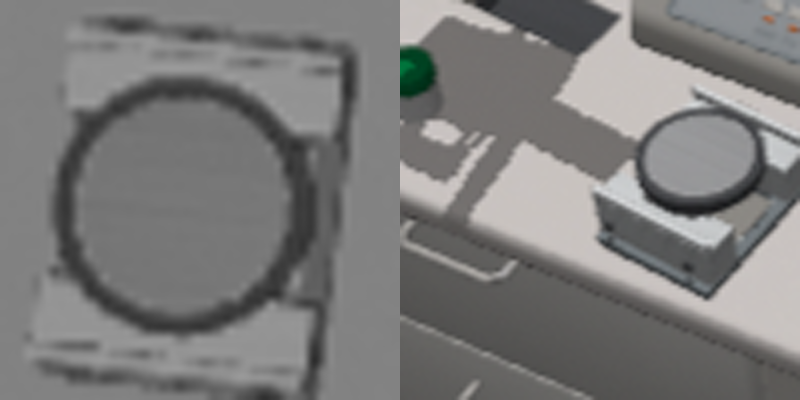

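The dish is level (tilt ≈ 0°) at (454.5,-21.1), against a stand centre of about (454.3,-21.5). Now to put the lifter back at about y −310, on clear bench.

```bash
python3 -m handwheel '[[[0,-15,0,0,0,0,10],[0,-45,0,0,0,0,10],[0,-80,0,0,0,0,10],[0,-118,0,0,0,0,10],[0,-156,0,0,0,0,10],[0,-194,0,0,0,0,10],[0,-232,0,0,0,0,10],[0,-270,0,0,0,0,10],[0,-308,0,0,0,0,10],[0,-340,0,0,0,0,10]]]' 60
python3 -m handwheel '[[[0,-30,0,0,0,0,10],[0,-50,-10,0,0,0,10],[0,-65,-30,0,0,0,10],[0,-67,-60,0,0,0,10],[0,-67,-90,0,0,0,10],[0,-67,-115,0,0,0,10],[0,-67,-130,0,0,0,10],[0,-67,-134,0,0,0,10],[0,-67,-137,0,0,0,10],[0,-67,-138,0,0,0,10]]]' 60
python3 -m handwheel '[[[0,0,0,0,0,0,10],[0,0,0,0,0,0,10],[0,0,0,0,0,0,10]]]' 60
```

```text
t: 19.32
ee_pos: [471.3, -165.1, 204.3]
ee_rot: [-0.002, 0.74, 0.673, -0.001]
ft_force: [0.1, -0.4, -1.3]
gripper_width: 17.9
grip_force: 59.9
t: 20.15
ee_pos: [472.5, -229.8, 67.7]
ee_rot: [-0.001, 0.739, 0.674, -0.0]
ft_force: [-0.1, 0.3, -1.1]
gripper_width: 17.5
grip_force: 59.9
t: 20.4
ee_pos: [473.4, -230.4, 69.3]
ee_rot: [0.001, 0.739, 0.674, 0.0]
ft_force: [1.1, -0.2, -1.8]
gripper_width: 17.7
grip_force: 59.9
```

```bash
python3 -m handwheel '[[[0,0,-1,0,0,0,10],[0,0,-2,0,0,0,10],[0,0,-3,0,0,0,10],[0,0,-4,0,0,0,10],[0,0,-4.5,0,0,0,10],[0,0,-4.5,0,0,0,10],[0,0,-4.5,0,0,0,10]]]' 60
python3 -c "
from rig import *
s=read_state();print(s['ee_pos'],s['ft_force'],s['wrist_torque'])"
```

```text
t: 20.98
ee_pos: [472.9, -230.0, 64.3]
ee_rot: [0.0, 0.739, 0.674, 0.0]
ft_force: [-1.2, 1.8, 5.9]
gripper_width: 17.6
grip_force: 59.9
[ 472.85694629 -229.95610333   64.30392349] [-1.24571858  1.84525908  5.8719791 ] [ 0.21675983  0.38848195 -0.01417799]
```

Contact made, so I open slowly and rise.

```bash
python3 -m handwheel '[[[0,0,0,0,0,0,22],[0,0,0,0,0,0,30],[0,0,0,0,0,0,50],[0,0,0,0,0,0,60],[0,0,0,0,0,0,60],[0,0,0,0,0,0,60],[0,0,10,0,0,0,60],[0,0,30,0,0,0,60],[0,0,60,0,0,0,60],[0,0,95,0,0,0,60]]]' 20
python3 -m handwheel '[[[0,15,40,0,0,0,60],[0,40,80,0,0,0,60],[0,80,100,0,0,0,60],[0,100,100,0,0,0,60],[0,100,100,0,0,0,60],[0,100,100,0,0,0,60],[0,100,100,0,0,0,60],[0,100,100,0,0,0,60],[0,100,100,0,0,0,60]]]'
python3 - <<'E'
from h import *
st=read_state();im,D=get_image("scene");P=cloud("scene",D);o=np.load("scene.npz")
for n,(x,y,z) in dict(bottle=(736,-306,85),vial=(685,-393,45),jar=(445,229,44)).items():
    u,v=proj("scene",[x,y,z])[0].astype(int); a=im[v-20:v+20,u-20:u+20].astype(int); b=o["im"][v-20:v+20,u-20:u+20].astype(int); print(n,abs(a-b).mean(), cv2.phaseCorrelate(a.mean(-1),b.mean(-1))[0])
save("s10.png",cv2.resize(im[140:300,100:390],(800,441),interpolation=2)); print(st["t"],st["ee_pos"])
# handle height level check
t,TD=get_image("top");TP=cloud("top",TD);M=(TP[...,2]>70)&(TP[...,2]<95)&(abs(TP[...,0]-475)<25)&(TP[...,1]<-140)&(TP[...,1]>-270)
print(M.sum(),np.median(TP[M],0) if M.any() else 0)
E
```

```text
t: 21.82
ee_pos: [471.6, -229.2, 159.0]
ee_rot: [-0.002, 0.739, 0.673, -0.0]
ft_force: [-0.6, -0.6, 0.1]
gripper_width: 60.0
grip_force: 0.0
t: 22.57
ee_pos: [472.4, -130.9, 258.0]
ee_rot: [-0.001, 0.74, 0.673, -0.0]
ft_force: [-0.4, 0.3, 0.4]
gripper_width: 60.2
grip_force: 0.0
bottle 8.353958333333333 (0.00672514166133098, 0.0034903647383721648)
vial 9.170833333333333 (-0.0069659808193449635, 0.017557287139261746)
jar 8.812708333333333 (-0.010779866705501462, -0.020542596305617167)
22.5667 [ 472.43647478 -130.89057382  257.98484524]
155 [ 474.84645737 -215.19627148   80.39684975]
```

View pics/s10.png

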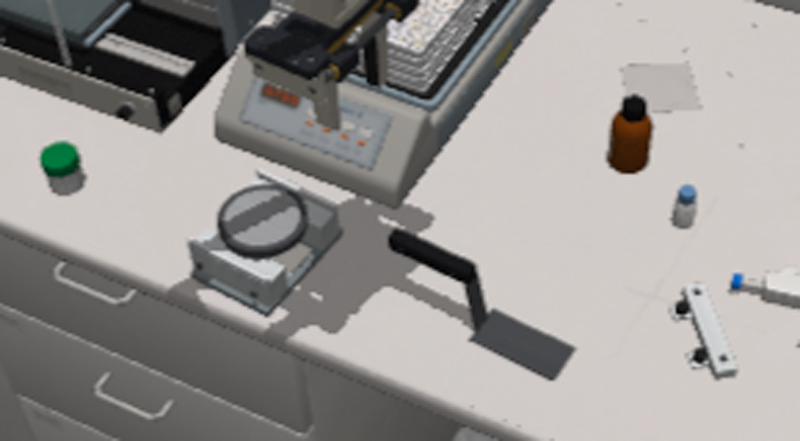

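The dish sits on both rails at (262,218) with only a shadow across it. The lifter stands on its blade at (520,340), clear of both dish and stand. The jar, bottle and vial haven't moved, so I hand in.

```bash
python3 -c "
from rig import *
print(hand_in())"
```

```text
the job is handed in; nothing more can be done
None
```

The job is handed in at about 23 s: the dish is level on both rails within about 1 mm of the stand centre by the top camera, the lifter stands on its blade clear of dish and stand, and the jar, bottle and vial have not moved.

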